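# Set the pipe target on the sensor track

## Task

Set the range sensor's test distance: with your fingertips on the upper half of the grey pipe, gently roll it along the white track towards the sensor until it lies over the cursor's line, its axis level with the pointer, and leave it at rest there, square across the track. It must roll, not skid, and must not be lifted or flung; leave the cursor and the other things on the bench where they are.

Things in the scene. Friction and masses are not known exactly. Their poses are not given: they have to be found in the camera images.
- roller: grey pipe with white end caps, a closed cylinder 100 mm across, 110 mm long, about 0.4 kg, lying across the track, free to roll. Origin at its centre, on its axis, 50 mm above the deck. Own y: the cylinder's axis; z is up at the start and turns with it (1 turn = 314 mm). Too wide to span. Fingertips and deck grip it well (friction 0.5 to 1). Let go slowly it stops in a few mm; at 0.2 m/s it coasts some 80 mm.
- track: fixed white track, deck 430 x 160 mm, its top 12 mm above the table. Own x runs along it towards the sensor, y across; origin on the table on the centre line; deck from x = -185 to +245 mm. The pipe starts at x = -85 to -45 mm. A bar 22 mm above the table crosses at x = -175 mm; the black sensor on a bracket 100 mm high is at x = +180 to +230 mm; a rule lies along the -y edge.
- pointer (a point): inner tip of the steel pointer of the cursor, a black saddle clamped on the rule beside the track, at x = +15 to +55 mm in the track's frame. It points across the track, 62 mm above the table, level with the pipe's axis, 80 mm from the centre line; a thin black hairline crosses the deck at the same x. Axes as the track's. Here the pipe's axis must stop.
- servo_mid (a point): bystander: centre of a small black servo motor 54 x 20 x 36 mm with a white horn, standing on the table, on the robot's side of the track
- jar: bystander: glass jar with a steel cap, 56 mm in diameter, 75 mm tall, origin under its centre, on the robot's side of the track
- bracket: bystander: L-shaped aluminium bracket, foot 90 x 25 mm, 40 mm tall, lying on the table beyond the track, to the robot's right; origin under the middle of its foot
Not all that is in view belongs to the job. Of the things that look like the roller, the middle-sized one is meant.

How it is judged (in metres and radians):
At the end, for the whole second after the job is handed in: The pipe lies at rest (under 4 mm/s) on the deck, its centre within 8 mm of the pointer along the track and within 25 mm of the track's centre line, its axis within 0.15 rad of square across the track (x of roller in the frame of pointer between -0.008 and 0.008 m and y of roller in the frame of track between -0.025 and 0.025 m and height (world z) of roller between 0.058 and 0.066 m and angle between the y axis of roller and the y axis of track, either way round below 0.15 rad and linear speed of roller below 0.004 m/s); the robot touches nothing.
It fails at once if the pipe is lifted (more than 8 mm) (height (world z) of roller above 0.07 m).
It fails at once if the pipe is flung (faster than 0.3 m/s) (linear speed of roller above 0.3 m/s).
It fails at once if the pipe is pushed low down: the fingers touch it with the fingertips clearly below its middle (about 12 mm or more) (contact force between the fingers and roller above 0.5 N and height (world z) of the grasp point below 0.068 m).
It fails at once if the pipe skids instead of rolling (more than about 18 mm of skid) ((distance of roller from where it was at the start of the episode above 0.04 m and angle between roller's own z axis and vertical below 0.45 rad) or (distance of roller from where it was at the start of the episode above 0.06 m and angle between roller's own z axis and vertical below 0.85 rad) or (distance of roller from where it was at the start of the episode above 0.08 m and angle between roller's own z axis and vertical below 1.25 rad) or (distance of roller from where it was at the start of the episode above 0.1 m and angle between roller's own z axis and vertical below 1.65 rad) or (distance of roller from where it was at the start of the episode below 0.03 m and angle between roller's own z axis and vertical above 1 rad)).
It fails at once if a bystander is moved by more than 15 mm, or the cursor by more than 4 mm (distance of any of servo_mid, jar, bracket from where it was at the start of the episode above 0.015 m or distance of pointer from where it was at the start of the episode above 0.004 m).
It also fails if it takes over 42 s, if anything falls off the work surface, if the arm or the gripper's body presses on something with over 40 N, if the wrist force passes 120 N, or if a joint passes its speed limit or range.

## Robot

A 6-joint arm with a two-finger parallel gripper is mounted at the origin on the work surface. World frame = base frame: x ahead of the robot, y to its left, z up, the work surface at z = 0. Lengths are in m, angles in degrees, forces in N, time in s.
With the tool pointing down it reaches from about 0.3 to 0.75 m from the base axis. Payload 8.5 kg.
Tool frame: the origin (TCP) lies at the very end of the fingers, on their centre line; the grasp point (between the pads) lies 19 mm behind it; z points along the fingers, y is the direction in which the jaws open and shut (so a half turn about z gives the same grasp; the last joint's range is limited). The gripper opens to 85 mm and grips with 20 to 120 N. Pads are 22 mm wide; open, the fingers measure 114 mm over their backs; the gripper's body (76 mm by 85 mm) begins 54 mm behind the grasp point. The pads swing forward as they close: fully open they stand 13 mm farther back than shut.
Start: joints at [63.295, 21.807, 74.336, -0, 83.858, -12.336], TCP at [0.136, 0.533, 0.203] pointing down, gripper open.
Joint ranges: [-178.18, 178.18], [-50.72, 133.34], [12.68, 142.11], [-81.47, 261.47], [9.98, 163.14], [-165.26, 165.26]. Speed limits (degrees/s): [136.94, 136.94, 180, 180, 180, 180].

## Interface

Orientations are given as a 3x3 rotation matrix whose columns are the frame's x, y, z axes.
In Python, from rig import status, vision, env gives the robot as it stands.
- The arm moves only by the tool send_rows, never from a script. Its argument "targets" is a list of rows, each a list of 7 numbers: the shift along the tool's x, y, z in units of 50 mm (1.0 is 50 mm), then the turn, a rotation vector about the tool's x, y, z in units of 8 degrees (1.0 is 8 degrees), then the finger opening in mm, from 0 to 85.4. A call has 1 to 5 rows; each row is the pose to reach, as a shift and turn from the pose commanded when the call began, along the tool's axes at that moment; what a row does not reach only later rows make up. A row lasts 1/8 s, in which the tool goes at most 62.5 mm and 10.7 degrees, less where a joint would pass 70% of its speed; a pose out of reach is approached as far as the arm can. A call with a gripper value outside its range is refused whole. The fingers move at their own pace and stop on an object; "grip_force" is the grip in N (left out, the last holds). Time passes only in rows, so rows that repeat a pose let the fingers close. It gives the time, the measured TCP pose, the force and the opening at its end, in the units of the state.
- status.observe(): the state, without advancing time (a new reading comes with each control period).
- vision.get_image(name): name is "scene" or "top" or "wrist"; returns (picture, depth): 420x560x3 uint8, red, green, blue; 420x560 float32, m along the optical axis (not along the pixel's ray), 0 where there is no reading.
- vision.camera_model(name): a dict with "camera_matrix" (3x3 intrinsics, pixels), "view" (4x4, takes a point from world to camera coordinates); the wrist camera has in their place "T_tool_cam" (4x4, takes a point from camera to tool coordinates, whose origin is the TCP and whose axes are the flange's). Camera axes: x right, y down, z forward; pixel columns grow to the right and rows downward; lengths in m; the calibration is good to about 2 mm. A picture is of the moment at which its call begins: read the wrist's pose just before it. camera_model takes no time and is no camera call.
- env.close_job(): hands the job in, once; it reports no verdict.
Trained networks look in the newest picture that a camera, given by its name, has taken for a name from the list of things; names that differ only in an ending like _2 or _b are one class to them, and where a whole thing is asked for, a point or a joint stands for the part that bears it (a point fixed in the world has none). Each returns a list of dicts, best first, with "p" (0 to 1); they miss things now and then, are a little off and sometimes report something else, mostly with a low value. They report only what shows in the picture. A call takes as long as a camera call. They do not tell look-alikes from the thing itself.
- vision.masks_of(camera, label): "pixels" (420x560 bool, what is visible of it) and "extent" ([left, top, right, bottom] in pixels, round what is visible of it).
The state is a dict: "time_s": time; "q": joint angles; "qvel": joint speeds; "joint_efforts": joint torques, N m; "position": TCP position; "tool_rot": TCP orientation; "ft_force": force on the tool from outside, world axes, zero at the start; "wrist_torque": the same for the moment, N m; "grip_width": finger opening in m.
Only numpy, scipy, OpenCV 4.12 (cv2) and the standard library are available. Lean on these libraries where they do the work, as an engineer would, in place of code of your own. Each camera call takes 0.05 s, during which the arm holds its last target.

## Working session

There is one attempt and no reset: what is moved stays moved. The work goes in short steps, Python scripts to look and compute and a tool call to move; the robot and the scene stay as the last step left them, time stands still between calls to the robot, and variables do not carry over. Pictures are saved under pics/ and viewed, and the job is handed in when it is done.

Besides the shell and the picture viewer there is one more tool, called by a JSON object that holds its "op" and its "data", one argument or row to a line. send_rows: Moves the arm, as the interface text tells. Its arguments: {"type":"object","properties":{"targets":{"type":"array","items":{"type":"array","items":{"type":"number"}}},"grip_force":{"type":"number"}},"required":["targets"]}

```bash
mkdir -p pics; ls; cat > h.py <<'E'
import numpy as np, cv2
from rig import status, vision, env
def save(n,im): cv2.imwrite('pics/'+n+'.png',im[:,:,::-1])
def model(c):
    m=vision.camera_model(c); K=np.array(m['camera_matrix'])
    if 'view' in m: T=np.linalg.inv(np.array(m['view']))
    else:
        s=status.observe(); T=np.eye(4); T[:3,:3]=np.array(s['tool_rot']); T[:3,3]=s['position']; T=T@np.array(m['T_tool_cam'])
    return K,T
def cloud(d,K,T):
    v,u=np.indices(d.shape); P=np.stack([(u-K[0,2])/K[0,0]*d,(v-K[1,2])/K[1,1]*d,d],-1)
    return P@T[:3,:3].T+T[:3,3]
E
python3 - <<'E'
from h import *
s=status.observe(); print(s)
for c in ['scene','top','wrist']:
    K,T=model(c); im,d=vision.get_image(c); save(c+'0',im); np.savez(''+c+'0',im=im,d=d,K=K,T=T); print(c,K.tolist(),T.round(3).tolist())
E
```

```text
pics
{'time_s': 0.0, 'q': array([ 6.32944144e+01,  2.18429106e+01,  7.43868214e+01,  5.18917352e-05,
        8.38562309e+01, -1.23354066e+01]), 'qvel': array([-0.00323052,  0.01145513, -0.0818492 ,  0.04415814,  0.05074164,
       -0.01958669]), 'joint_efforts': array([ 2.22296421e-05, -4.48466885e+01, -2.31280965e+01, -2.24845890e-04,
        4.85179306e-03,  1.27873741e-05]), 'position': array([0.13634556, 0.5324839 , 0.20198163]), 'tool_rot': array([[-9.68712334e-01,  2.48185330e-01, -6.75064242e-04],
       [ 2.48186040e-01,  9.68711461e-01, -1.33988622e-03],
       [ 3.21402364e-04, -1.46550583e-03, -9.99998874e-01]]), 'ft_force': array([ 0.42348685, -0.26323067, -0.25236771]), 'wrist_torque': array([0.01011081, 0.04517262, 0.00157889]), 'grip_width': 0.0853049086374598}
scene [[517.639065234748, 0.0, 273.9924302589026], [0.0, 517.639065234748, 210.0430669264485], [0.0, 0.0, 1.0]] [[0.403, 0.642, -0.653, 1.184], [0.915, -0.298, 0.272, -0.329], [-0.02, -0.707, -0.707, 0.796], [0.0, 0.0, 0.0, 1.0]]
top [[477.5998050177896, 0.0, 275.71999446998], [0.0, 477.5998050177896, 210.08407430027634], [0.0, 0.0, 1.0]] [[0.013, -0.981, 0.193, 0.337], [-1.0, -0.015, -0.013, -0.029], [0.016, -0.193, -0.981, 1.094], [0.0, 0.0, 0.0, 1.0]]
wrist [[293.99824957061617, 0.0, 276.56179423670255], [0.0, 293.99824957061617, 209.15544041740898], [0.0, 0.0, 1.0]] [[0.248, 0.922, 0.299, 0.06], [0.969, -0.235, -0.079, 0.553], [-0.003, 0.309, -0.951, 0.373], [0.0, 0.0, 0.0, 1.0]]
```

View pics/scene0.png

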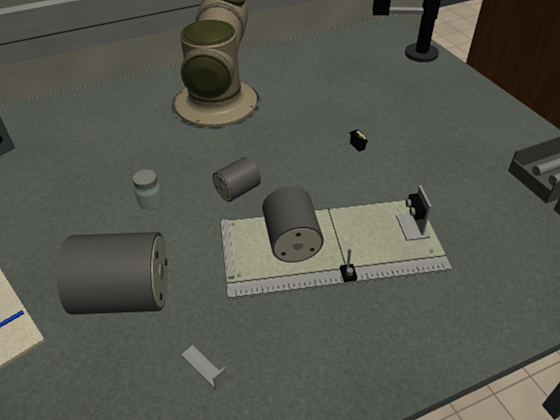

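View pics/top0.png

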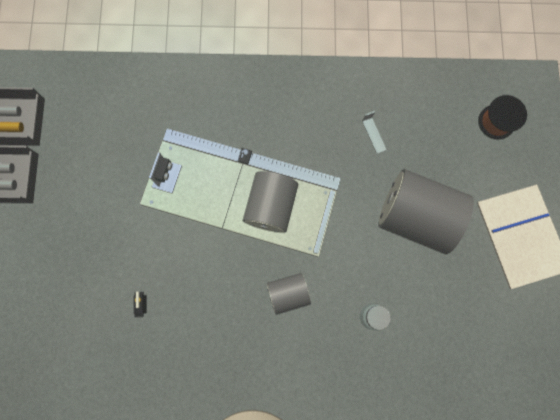

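View pics/wrist0.png

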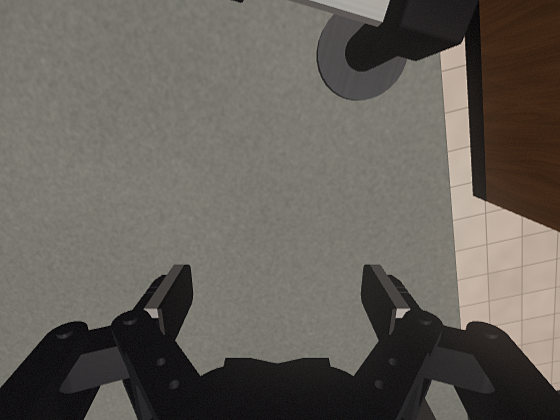

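The scene view shows the mid-sized pipe at (293,225) on the track, the hairline at (335,240) and the cursor at (349,270). In the top view these are at (271,201), (232,195) and (246,155). The sensor is at the left of the top view.

```bash
python3 - <<'E'
from h import *
for c in ['top','scene']:
    vision.get_image(c)
    z=np.load(c+'0.npz'); P=cloud(z['d'],z['K'],z['T'])
    for l in ['roller','track','pointer','servo_mid','jar','bracket']:
        for r in vision.masks_of(c,l)[:4]:
            m=np.array(r['pixels']); q=P[m&(z['d']>0)]
            print(c,l,round(r['p'],2),np.round(r['extent']).tolist(),np.median(q,0).round(3) if len(q) else None, m.sum())
            if l in('roller','track') : np.save(f"m_{c}_{l}_{int(r['extent'][0])}",m)
E
ls *.npy
```

```text
top roller 0.91 [246.0, 173.0, 297.0, 236.0] [ 0.55  -0.032  0.103] 2616
top roller 0.65 [381.0, 169.0, 472.0, 253.0] [ 0.526 -0.355  0.128] 5260
top track 0.67 [142.0, 128.0, 340.0, 258.0] [0.598 0.072 0.011] 12158
top pointer 0.55 [238.0, 146.0, 252.0, 162.0] [0.671 0.031 0.022] 157
top servo_mid 0.75 [135.0, 293.0, 146.0, 321.0] [0.331 0.25  0.034] 323
top servo_mid 0.29 [357.0, 306.0, 391.0, 330.0] [ 0.311 -0.253  0.073] 654
top jar 0.92 [362.0, 304.0, 390.0, 330.0] [ 0.312 -0.254  0.073] 637
scene roller 0.95 [213.0, 160.0, 260.0, 202.0] [ 0.38  -0.081  0.057] 1445
scene roller 0.88 [262.0, 186.0, 324.0, 267.0] [ 0.592 -0.043  0.096] 3555
scene roller 0.64 [59.0, 231.0, 167.0, 315.0] [ 0.578 -0.373  0.12 ] 8375
scene track 0.91 [222.0, 187.0, 452.0, 300.0] [0.622 0.062 0.012] 14474
scene pointer 0.81 [333.0, 233.0, 357.0, 283.0] [0.679 0.029 0.023] 317
scene servo_mid 0.65 [347.0, 132.0, 368.0, 151.0] [0.342 0.244 0.028] 265
scene servo_mid 0.29 [132.0, 168.0, 163.0, 211.0] [ 0.33  -0.264  0.051] 936
scene jar 0.88 [130.0, 170.0, 162.0, 210.0] [ 0.33  -0.263  0.051] 893
scene bracket 0.69 [179.0, 348.0, 227.0, 390.0] [ 0.744 -0.278  0.004] 782
m_scene_roller_212.npy
m_scene_roller_261.npy
m_scene_roller_58.npy
m_scene_track_222.npy
m_top_roller_245.npy
m_top_roller_381.npy
m_top_track_142.npy
```

```bash
python3 - <<'E'
from h import *
from scipy.optimize import least_squares
Z={c:np.load(c+'0.npz') for c in('top','scene')}
PC={c:cloud(Z[c]['d'],Z[c]['K'],Z[c]['T']) for c in Z}
M={'top':('m_top_roller_245.npy','m_top_track_142.npy'),'scene':('m_scene_roller_261.npy','m_scene_track_222.npy')}
allr=[]
def rayz(c,uv,z):
    K,T=Z[c]['K'],Z[c]['T']; uv=np.atleast_2d(uv).astype(float)
    d=np.c_[(uv[:,0]-K[0,2])/K[0,0],(uv[:,1]-K[1,2])/K[1,1],np.ones(len(uv))]@T[:3,:3].T
    return T[:3,3]+d*((z-T[2,3])/d[:,2])[:,None]
for c in Z:
    P=PC[c]; mt=np.load(M[c][1]); z=P[...,2]
    q=P[mt&(abs(z-.012)<.006)]
    print(c,'deckz',np.median(q[:,2]))
    # ends by rays on deck plane
    ys,xs=np.nonzero(mt&(abs(z-.012)<.008)); w=rayz(c,np.c_[xs,ys],.012)[:,:2]
    r=cv2.minAreaRect((w*1000).astype(np.float32)); print('rect',r); print(cv2.boxPoints(r).round(1).tolist())
    er=cv2.erode(np.load(M[c][0]).astype(np.uint8),np.ones((5,5)))>0
    p=P[er&(z>.03)&(z<.13)]
    def f(x,p=p):
        n=np.array([np.cos(x[0])*np.cos(x[1]),np.sin(x[0])*np.cos(x[1]),np.sin(x[1])]); d=p-np.array([x[2],x[3],x[4]]); a=d@n
        return np.linalg.norm(d-a[:,None]*n,axis=1)-x[5]
    m=p.mean(0)
    # exclude end caps: keep robustly
    def g(x):
        return np.r_[f(x),(x[2]-m[0])*.1*0,]
    s=least_squares(f,[np.deg2rad(167),0,m[0],m[1],.062,.05],loss='soft_l1',f_scale=.002)
    x=s.x; n=np.array([np.cos(x[0])*np.cos(x[1]),np.sin(x[0])*np.cos(x[1]),np.sin(x[1])]); 
    res=f(x); a=(p-x[2:5])@n; inl=abs(res)<.004
    lo,hi=np.percentile(a[inl],[0.5,99.5]); cen=x[2:5]+n*(lo+hi)/2
    print('cyl ang',np.degrees(x[:2]),'cen',cen,'R',x[5],'len',hi-lo,'rms in',res[inl].std(),inl.mean())
    im=Z[c]['im']; v=cv2.resize(im[120:270,130:350] if c=='top' else im[180:305,215:460],None,fx=3.2,fy=3.2,interpolation=cv2.INTER_CUBIC); save('z'+c,v)
E
```

```text
top deckz 0.011128066006879211
rect ((594.9558715820312, 37.445953369140625), (427.7837829589844, 197.58340454101562), 74.40694427490234)
[[442.29998779296875, -142.0], [632.5999755859375, -195.10000610351562], [747.5999755859375, 216.89999389648438], [557.2999877929688, 270.0]]
cyl ang [166.16622233  -0.58901201] cen [ 0.55412782 -0.03002558  0.0633795 ] R 0.04793994839820422 len 0.10521829887478013 rms in 0.0015328754848125013 0.9274418604651162
scene deckz 0.012073984947668759
rect ((598.5266723632812, 36.845245361328125), (432.0351257324219, 199.674560546875), 74.36947631835938)
[[444.20001220703125, -144.3000030517578], [636.5, -198.10000610351562], [752.9000244140625, 218.0], [560.5999755859375, 271.79998779296875]]
cyl ang [166.87969242   1.03462083] cen [ 0.56155203 -0.03588338  0.07641616] R 0.03703312415130613 len 0.10702323563523325 rms in 0.0019457433856688484 0.581473968897904
```

View pics/ztop.png

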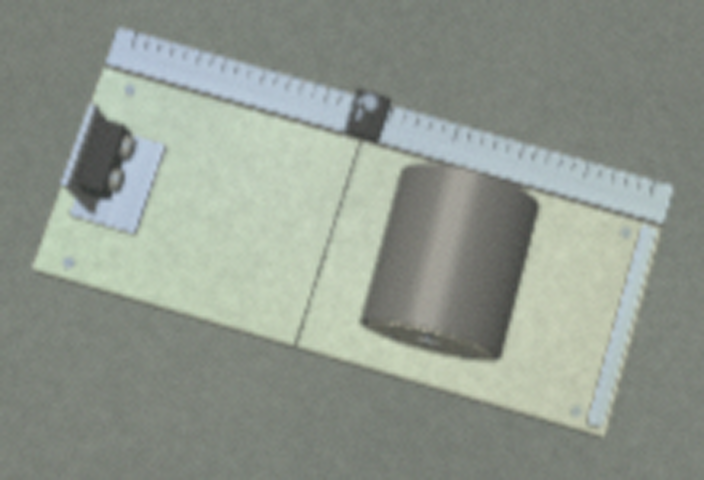

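View pics/zscene.png

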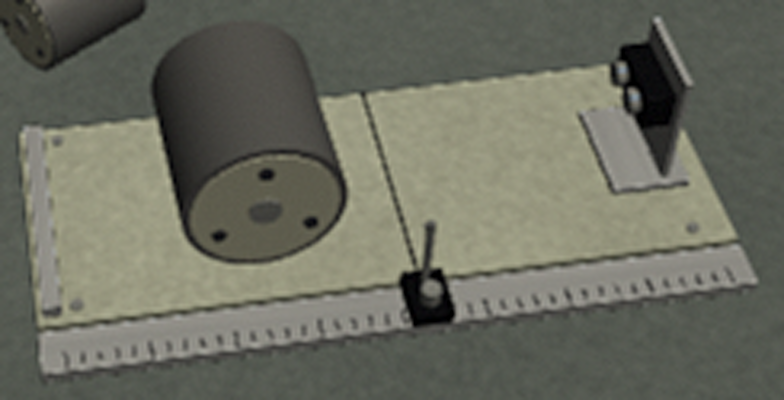

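```bash
cat >> h.py <<'E'
from scipy.optimize import least_squares
def rayz(K,T,uv,z):
    uv=np.atleast_2d(uv).astype(float)
    d=np.c_[(uv[:,0]-K[0,2])/K[0,0],(uv[:,1]-K[1,2])/K[1,1],np.ones(len(uv))]@T[:3,:3].T
    return T[:3,3]+d*((z-T[2,3])/d[:,2])[:,None]
TH=np.deg2rad(74.39); X=np.array([np.cos(TH),np.sin(TH)]); Y=np.array([-np.sin(TH),np.cos(TH)])
def fitcyl(p,c0,th0=TH+np.pi/2,R=.05,h=.062):
    # p Nx3; axis horizontal at height h
    c0=np.array(c0,float)
    def parts(x):
        n=np.array([np.cos(x[0]),np.sin(x[0])]); d=p[:,:2]-np.array([x[1],x[2]]); a=d@n; l=d@np.array([-n[1],n[0]])
        return a,np.hypot(l,p[:,2]-h)
    def f(x):
        a,r=parts(x); return np.maximum(abs(a)-.055,r-R)  # sdf-like
    s=least_squares(f,[th0,c0[0],c0[1]],loss='soft_l1',f_scale=.002)
    return s.x,f(s.x)
E
python3 - <<'E'
from h import *
Z={c:np.load(c+'0.npz') for c in('top','scene')}
L={'top':((242.5,163.75),(222.5,227.8)),'scene':((328.75,209.1),(344.4,263.75))}
M={'top':'m_top_roller_245.npy','scene':'m_scene_roller_261.npy'}
pp=[]
for c in Z:
    K,T=Z[c]['K'],Z[c]['T']; g=cv2.cvtColor(Z[c]['im'],cv2.COLOR_RGB2GRAY).astype(np.float32)
    a,b=map(np.array,L[c]); pts=[]
    for t in np.linspace(.08,.92,40):
        q=a+(b-a)*t; v=int(round(q[1])); u=a[0]+(b[0]-a[0])*(v-a[1])/(b[1]-a[1]); us=np.arange(int(u)-4,int(u)+6); row=g[v,us]
        w=np.clip(np.median(row)-8-row,0,None)
        if w.sum()>5: pts.append(((w*us).sum()/w.sum(),v))
    W=rayz(K,T,pts,.012)[:,:2]
    l=cv2.fitLine(W.astype(np.float32),cv2.DIST_HUBER,0,.01,.01).ravel(); print(c,'hair angle',np.degrees(np.arctan2(l[1],l[0])),'x along X:',np.median(W@X),(W@X).std(),len(pts), 'Yrange',(W@Y).min(),(W@Y).max())
    P=cloud(Z[c]['d'],K,T); er=cv2.erode(np.load(M[c]).astype(np.uint8),np.ones((5,5)))>0
    p=P[er&(P[...,2]>.025)&(P[...,2]<.13)]; pp.append(p[::max(1,len(p)//1000)])
    x,r=fitcyl(p,(.556,-.033)); print('cyl',np.degrees(x[0]),x[1:],'X,Y',x[1:]@X,x[1:]@Y,np.median(abs(r)))
x,r=fitcyl(np.vstack(pp),(.556,-.033)); print('both',np.degrees(x[0]),x[1:],'X,Y',x[1:]@X,x[1:]@Y,np.median(abs(r)))
# deck centre line: rect
for c,q in (('t',(.59496,.03745)),('s',(.59853,.03685))): print(c,'rect centre X,Y',np.array(q)@X,np.array(q)@Y)
P=np.array
# deck corners near edge etc in crop px
for c,o,pts in (('top',(130,120),[(34,268),(606,435),(108,68),(658,225)]),('scene',(215,180),[(40,327),(20,128),(738,243),(616,66)])):
    W=rayz(Z[c]['K'],Z[c]['T'],P(pts)/3.2+P(o),.012)[:,:2]; print(c,(W@X).round(4),(W@Y).round(4))
# pointer tip scene at z .062
print('tip', [ (w@X,w@Y) for w in rayz(Z['scene']['K'],Z['scene']['T'],P([(430,224)])/3.2+P([215,180]),.062)[:,:2]])
E
```

```text
top hair angle -15.604294 x along X: 0.21225304052788296 0.0001868201377132045 40 Yrange -0.6117944587407637 -0.4779009874749299
cyl 166.4426720892457 [ 0.55556772 -0.03024484] X,Y 0.12036728755155579 -0.5432144663193786 0.0010136789246553216
scene hair angle -15.621265 x along X: 0.21226334307712674 0.000862893697990432 40 Yrange -0.6068457511510462 -0.47837568616939746
cyl 166.36752387426694 [ 0.55809885 -0.03257315] X,Y 0.11880594889369585 -0.5462787568931775 0.0007486059227582303
both 166.20562519475183 [ 0.55799566 -0.03149647] X,Y 0.11981514640095359 -0.5458896529763859 0.0010075455455265496
t rect centre X,Y 0.19616522878981033 -0.5629379247428987
s rect centre X,Y 0.19654800329450378 -0.5665377002468095
top [ 0.4082 -0.0194  0.4064 -0.0153] [-0.4668 -0.4674 -0.625  -0.6259]
scene [-0.0158 -0.016   0.4104  0.3873] [-0.6267 -0.462  -0.63   -0.4688]
tip [(np.float64(0.21486303314370822), np.float64(-0.6265242733373647))]
```

{"op": "send_rows", "data": {
  "targets": [
    [-0.9,-0.75,0,0,0,1,55],
    [-1.8,-1.5,0,0,0,2,55],
    [-2.7,-2.25,0,0,0,3,55],
    [-3.6,-3,0,0,0,4,55],
    [-4.5,-3.75,0,0,0,5,55]
  ]
}}

```text
time_s: 1.48
position: [0.3088, 0.2938, 0.2029]
tool_rot: [[-0.579, 0.815, 0.001], [0.815, 0.579, 0.0], [-0.0, 0.001, -1.0]]
ft_force: [0.7, 1.0, -0.1]
grip_width: 0.055
```

```bash
cat > g.py <<'E'
from h import *
import sys
def go(hx,hy,z):
    s=status.observe(); R=np.array(s['tool_rot']); p=np.array(s['position'])
    t=np.r_[X*hx+Y*hy,z]; D=np.c_[np.r_[X,0],np.r_[-Y,0],[0,0,-1]]
    from scipy.spatial.transform import Rotation as Ro
    print('t',s['time_s'],'p',p.round(4),'XY',(p[:2]@X).round(4),(p[:2]@Y).round(4),'F',np.round(s['ft_force'],1),'w',s['grip_width'],'shift',(R.T@(t-p)/.05).round(3),'rot',(np.degrees(Ro.from_matrix(R.T@D).as_rotvec())/8).round(3))
if __name__=='__main__': go(*map(float,sys.argv[1:4]))
E
python3 g.py .104 -.5455 .16
```

```text
t 1.475 p [0.3088 0.2938 0.2029] XY 0.366 -0.2184 F [ 0.7  1.  -0.1] w 0.05502422310703188 shift [-8.382  0.045  0.858] rot [ 6.000e-03 -2.000e-03  6.374e+00]
```

{"op": "send_rows", "data": {
  "targets": [
    [-1.15,0,0,0,0,1.2,55],
    [-2.3,0,0,0,0,2.4,55],
    [-3.45,0,0,0,0,3.6,55],
    [-4.6,0,0,0,0,4.8,55],
    [-5.75,0,0,0,0,6,55]
  ]
}}

```text
time_s: 2.1
position: [0.4763, 0.0598, 0.2028]
tool_rot: [[0.22, 0.976, 0.001], [0.976, -0.22, 0.0], [0.0, 0.001, -1.0]]
ft_force: [1.3, -0.3, 0.0]
grip_width: 0.0551
```

```bash
python3 g.py .104 -.5455 .13
```

```text
t 2.1 p [0.4763 0.0598 0.2028] XY 0.1858 -0.4427 F [ 1.3 -0.3  0. ] w 0.05512427177998913 shift [-1.739  1.97   1.458] rot [ 0.004 -0.002  0.364]
```

{"op": "send_rows", "data": {
  "targets": [
    [-0.6,0.7,0,0,0,0.36,55],
    [-1.2,1.4,0.2,0,0,0.36,55],
    [-1.74,1.97,0.8,0,0,0.36,55],
    [-1.74,1.97,1.25,0,0,0.36,55],
    [-1.74,1.97,1.25,0,0,0.36,55]
  ]
}}

```text
time_s: 2.72
position: [0.5522, -0.0445, 0.1387]
tool_rot: [[0.264, 0.965, -0.004], [0.965, -0.264, 0.001], [0.0, -0.004, -1.0]]
ft_force: [-0.5, -0.6, 0.3]
grip_width: 0.0549
```

```bash
python3 g.py .104 -.5455 .118; python3 - <<'E'
from h import *
for c in ['scene','wrist']:
    im,d=vision.get_image(c); save(c+'1',im)
E
```

```text
t 2.725 p [ 0.5522 -0.0445  0.1387] XY 0.1057 -0.5438 F [-0.5 -0.6  0.3] w 0.05494672039559175 shift [-0.035  0.035  0.415] rot [-0.026 -0.001  0.041]
```

View pics/scene1.png

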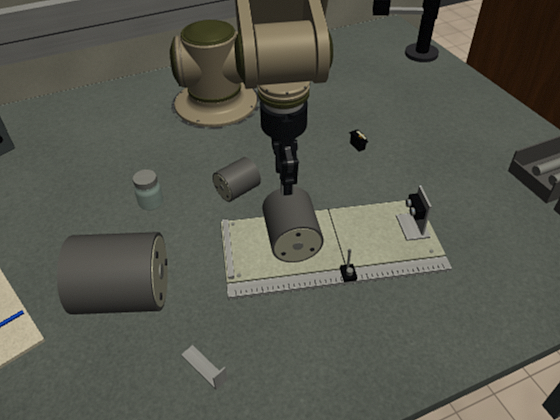

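View pics/wrist1.png

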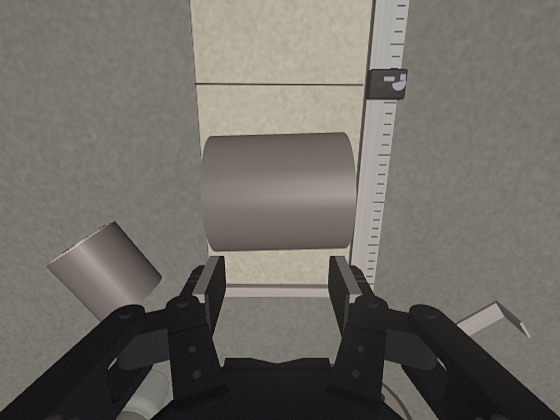

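The wrist view shows the pipe (203–355, 132–250) centred in front of both fingers (215 and 340), with the hairline at row 84. I'll descend onto the pipe's top.

{"op": "send_rows", "data": {
  "targets": [
    [-0.03,0.035,0.2,0.026,0,0,55],
    [-0.03,0.035,0.34,0.026,0,0,55],
    [-0.03,0.035,0.42,0.026,0,0,55],
    [-0.03,0.035,0.46,0.026,0,0,55]
  ]
}}

```text
time_s: 3.32
position: [0.5542, -0.0463, 0.1169]
tool_rot: [[0.263, 0.965, -0.004], [0.965, -0.263, 0.001], [-0.0, -0.004, -1.0]]
ft_force: [1.1, -0.2, -0.4]
grip_width: 0.0552
```

```bash
python3 g.py .104 -.5455 .112
```

```text
t 3.325 p [ 0.5542 -0.0463  0.1169] XY 0.1045 -0.5462 F [ 1.1 -0.2 -0.4] w 0.055235486592629966 shift [-0.01  -0.014  0.098] rot [-0.028  0.     0.046]
```

{"op": "send_rows", "data": {
  "targets": [
    [0,0,0.03,-0.03,0,0,55],
    [0,0,0.06,-0.03,0,0,55],
    [0,0,0.09,-0.03,0,0,55]
  ]
}}

```text
time_s: 3.7
position: [0.5543, -0.0464, 0.1127]
tool_rot: [[0.263, 0.965, 0.001], [0.965, -0.263, -0.0], [-0.0, 0.001, -1.0]]
ft_force: [0.4, -1.0, 0.1]
grip_width: 0.0549
```

```bash
python3 g.py .104 -.5455 .112
```

```text
t 3.7 p [ 0.5543 -0.0464  0.1127] XY 0.1045 -0.5463 F [ 0.4 -1.   0.1] w 0.05488278115971184 shift [-0.01  -0.017  0.013] rot [0.006 0.    0.045]
```

{"op": "send_rows", "data": {
  "targets": [
    [0,0,0.03,0,0,0,55],
    [0,0,0.05,0,0,0,55]
  ]
}}

```text
time_s: 3.95
position: [0.5543, -0.0464, 0.11]
tool_rot: [[0.263, 0.965, 0.001], [0.965, -0.263, -0.0], [-0.0, 0.001, -1.0]]
ft_force: [-0.1, 0.2, 0.3]
grip_width: 0.0551
```

{"op": "send_rows", "data": {
  "targets": [
    [0,0,0.02,0,0,0,55],
    [0,0,0.04,0,0,0,55]
  ]
}}

```text
time_s: 4.2
position: [0.5543, -0.0464, 0.1081]
tool_rot: [[0.263, 0.965, 0.001], [0.965, -0.263, -0.0], [-0.0, 0.001, -1.0]]
ft_force: [0.5, -0.1, -0.3]
grip_width: 0.055
```

{"op": "send_rows", "data": {
  "targets": [
    [0,0,0.02,0,0,0,55],
    [0,0,0.04,0,0,0,55]
  ]
}}

```text
time_s: 4.45
position: [0.5543, -0.0464, 0.1061]
tool_rot: [[0.263, 0.965, 0.001], [0.965, -0.263, -0.0], [-0.0, 0.001, -1.0]]
ft_force: [-0.3, 0.4, -0.1]
grip_width: 0.0552
```

{"op": "send_rows", "data": {
  "targets": [
    [0,0,0.02,0,0,0,55],
    [0,0,0.03,0,0,0,55]
  ]
}}

```text
time_s: 4.7
position: [0.5542, -0.0464, 0.1046]
tool_rot: [[0.263, 0.965, 0.0], [0.965, -0.263, -0.0], [-0.0, 0.0, -1.0]]
ft_force: [0.9, 0.5, 0.5]
grip_width: 0.0549
```

```bash
python3 - <<'E'
from h import *
im,d=vision.get_image('scene'); save('scene2',cv2.resize(im[150:290,220:380],None,fx=4,fy=4,interpolation=cv2.INTER_CUBIC))
s=status.observe();K,T=model('scene'); Ti=np.linalg.inv(T); p=Ti@np.r_[s['position'],1]; u=K@p[:3]; print((u[:2]/u[2]-[220,150])*4)
E
```

```text
[254.74467837 241.4391549 ]
```

View pics/scene2.png

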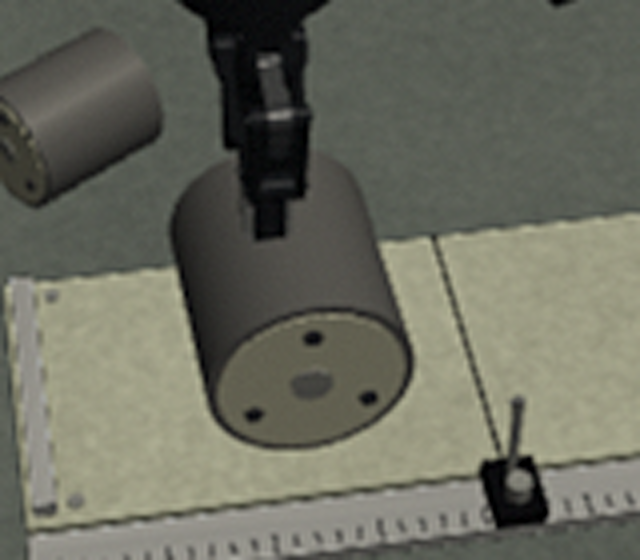

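The near fingertip at (270,238) is just above the pipe's rear top. I'll continue down.

{"op": "send_rows", "data": {
  "targets": [
    [0,0,0.02,0,0,0,55],
    [0,0,0.02,0,0,0,55]
  ]
}}

```text
time_s: 5.0
position: [0.5542, -0.0463, 0.1036]
tool_rot: [[0.263, 0.965, 0.0], [0.965, -0.263, -0.0], [0.0, 0.0, -1.0]]
ft_force: [0.1, -0.6, -0.7]
grip_width: 0.0547
```

{"op": "send_rows", "data": {
  "targets": [
    [0,0,0.02,0,0,0,55],
    [0,0,0.02,0,0,0,55]
  ]
}}

```text
time_s: 5.25
position: [0.5542, -0.0464, 0.1026]
tool_rot: [[0.263, 0.965, 0.0], [0.965, -0.263, -0.0], [-0.0, 0.0, -1.0]]
ft_force: [-0.7, 0.0, -0.4]
grip_width: 0.055
```

{"op": "send_rows", "data": {
  "targets": [
    [0,0,0.02,0,0,0,55],
    [0,0,0.02,0,0,0,55]
  ]
}}

```text
time_s: 5.5
position: [0.5542, -0.0464, 0.1015]
tool_rot: [[0.263, 0.965, 0.0], [0.965, -0.263, -0.0], [0.0, 0.0, -1.0]]
ft_force: [-0.7, -0.8, -0.2]
grip_width: 0.0548
```

{"op": "send_rows", "data": {
  "targets": [
    [0,0,0.02,0,0,0,55],
    [0,0,0.02,0,0,0,55]
  ]
}}

```text
time_s: 5.75
position: [0.5542, -0.0464, 0.1005]
tool_rot: [[0.263, 0.965, 0.0], [0.965, -0.263, -0.0], [-0.0, 0.0, -1.0]]
ft_force: [0.6, 0.1, 0.2]
grip_width: 0.055
```

{"op": "send_rows", "data": {
  "targets": [
    [0,0,0.02,0,0,0,55],
    [0,0,0.02,0,0,0,55]
  ]
}}

```text
time_s: 6.0
position: [0.5542, -0.0464, 0.0995]
tool_rot: [[0.263, 0.965, 0.0], [0.965, -0.263, -0.0], [-0.0, 0.0, -1.0]]
ft_force: [0.3, -0.5, -0.3]
grip_width: 0.0549
```

```bash
python3 - <<'E'
from h import *
K,T=model('wrist'); im,d=vision.get_image('wrist'); save('wrist3',im)
P=cloud(d,K,T); 
print('finger cols'); 
for v in range(255,345,8):
    print(v,[ (u,*(np.r_[P[v,u][:2]@X,P[v,u][:2]@Y,P[v,u][2]]*1000).round(0).astype(int)) for u in (195,205,212,218,226)])
im2,d2=vision.get_image('scene'); save('scene3',cv2.resize(im2[150:290,220:380],None,fx=4,fy=4,interpolation=cv2.INTER_CUBIC))
E
```

```text
finger cols
255 [(195, np.int64(102), np.int64(-497), np.int64(110)), (205, np.int64(102), np.int64(-503), np.int64(109)), (212, np.int64(184), np.int64(-546), np.int64(271)), (218, np.int64(101), np.int64(-511), np.int64(108)), (226, np.int64(101), np.int64(-516), np.int64(108))]
263 [(195, np.int64(94), np.int64(-495), np.int64(106)), (205, np.int64(94), np.int64(-502), np.int64(106)), (212, np.int64(115), np.int64(-515), np.int64(144)), (218, np.int64(115), np.int64(-518), np.int64(143)), (226, np.int64(94), np.int64(-515), np.int64(106))]
271 [(195, np.int64(111), np.int64(-507), np.int64(144)), (205, np.int64(115), np.int64(-514), np.int64(151)), (212, np.int64(116), np.int64(-517), np.int64(153)), (218, np.int64(113), np.int64(-519), np.int64(148)), (226, np.int64(85), np.int64(-513), np.int64(99))]
279 [(195, np.int64(111), np.int64(-509), np.int64(152)), (205, np.int64(116), np.int64(-516), np.int64(159)), (212, np.int64(115), np.int64(-518), np.int64(159)), (218, np.int64(110), np.int64(-519), np.int64(149)), (226, np.int64(26), np.int64(-496), np.int64(12))]
287 [(195, np.i
[... 1416 characters left out ...]
p.int64(196)), (212, np.int64(98), np.int64(-519), np.int64(168)), (218, np.int64(-43), np.int64(-482), np.int64(0)), (226, np.int64(-42), np.int64(-491), np.int64(1))]
335 [(195, np.int64(121), np.int64(-522), np.int64(199)), (205, np.int64(121), np.int64(-525), np.int64(199)), (212, np.int64(94), np.int64(-519), np.int64(168)), (218, np.int64(-53), np.int64(-482), np.int64(1)), (226, np.int64(-53), np.int64(-491), np.int64(1))]
343 [(195, np.int64(121), np.int64(-523), np.int64(202)), (205, np.int64(121), np.int64(-526), np.int64(202)), (212, np.int64(122), np.int64(-528), np.int64(203)), (218, np.int64(-66), np.int64(-481), np.int64(-1)), (226, np.int64(-65), np.int64(-490), np.int64(0))]
```

View pics/wrist3.png

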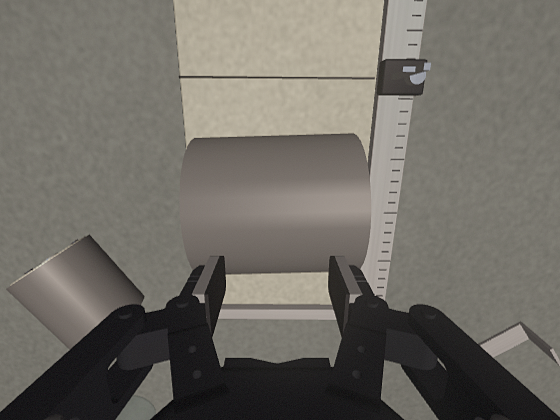

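View pics/scene3.png

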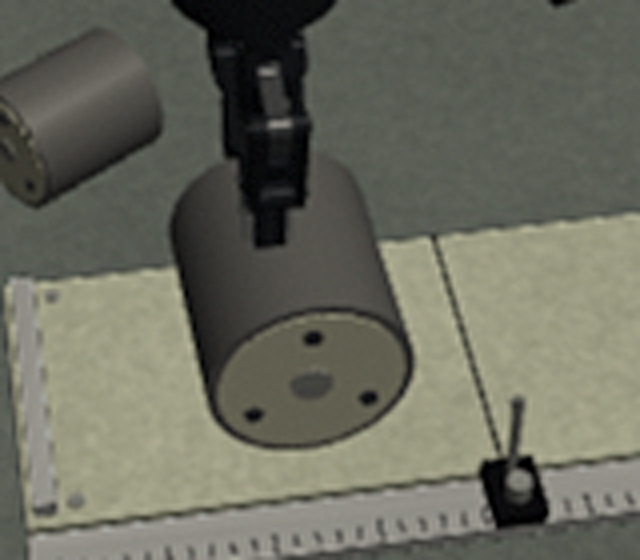

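```bash
python3 - <<'E'
from h import *
K,T=model('scene'); im,d=vision.get_image('scene'); P=cloud(d,K,T)
def xyz(p): return (np.r_[p[:2]@X,p[:2]@Y,p[2]]*1000).round(0)
for v in range(190,216,2): print(v,[xyz(P[v,u]).astype(int).tolist() for u in (282,285,287,290,293)])
for z in (.1,.11,.12,.13,.14): print(z,xyz(rayz(K,T,(287.5,210),z)[0]))
E
```

```text
190 [[92, -610, 217], [97, -610, 216], [101, -607, 213], [106, -608, 213], [111, -610, 215]]
192 [[92, -612, 214], [97, -611, 213], [101, -611, 212], [106, -609, 209], [111, -610, 210]]
194 [[93, -608, 206], [98, -609, 206], [101, -609, 206], [106, -609, 205], [111, -609, 204]]
196 [[92, -609, 202], [100, -595, 189], [103, -596, 189], [108, -597, 189], [111, -607, 198]]
198 [[93, -606, 195], [99, -601, 190], [102, -602, 190], [107, -603, 189], [111, -608, 194]]
200 [[93, -606, 190], [98, -604, 187], [102, -605, 188], [107, -604, 186], [111, -607, 188]]
202 [[93, -608, 187], [98, -605, 184], [102, -604, 183], [107, -604, 182], [124, -536, 114]]
204 [[96, -581, 156], [101, -586, 160], [104, -588, 162], [109, -589, 162], [123, -541, 114]]
206 [[96, -580, 150], [100, -589, 158], [105, -584, 153], [110, -586, 154], [122, -545, 112]]
208 [[96, -580, 145], [101, -587, 151], [105, -584, 148], [110, -586, 149], [122, -551, 112]]
210 [[96, -581, 141], [101, -587, 146], [105, -586, 144], [110, -588, 146], [120, -557, 113]]
212 [[96, -580, 135], [102, -580, 135], [106, -577, 131], [114, -560, 112], [120, -561, 112]]
214 [[99, -559, 108], [105, -561, 110], [108, -564, 112], [113, -566, 113], [119, -565, 111]]
0.1 [ 112. -542.  100.]
0.11 [ 111. -552.  110.]
0.12 [ 109. -562.  120.]
0.13 [ 108. -572.  130.]
0.14 [ 106. -581.  140.]
```

Depth from both cameras puts the fingertips at z≈0.135–0.14, well above the reported TCP, so the open pads sit far back. I'll keep descending and watch the force.

{"op": "send_rows", "data": {
  "targets": [
    [0,0,0.05,0,0,0,55],
    [0,0,0.1,0,0,0,55],
    [0,0,0.15,0,0,0,55]
  ]
}}

```text
time_s: 6.52
position: [0.5542, -0.0463, 0.0919]
tool_rot: [[0.263, 0.965, 0.0], [0.965, -0.263, -0.0], [0.0, 0.0, -1.0]]
ft_force: [-1.3, 0.2, 0.3]
grip_width: 0.0548
```

```bash
python3 - <<'E'
from h import *
K,T=model('scene'); im,d=vision.get_image('scene'); P=cloud(d,K,T)
s=status.observe(); print(s['position'],s['ft_force'])
def xyz(p): return (np.r_[p[:2]@X,p[:2]@Y,p[2]]*1000).round(0)
for v in range(206,224,2): print(v,[xyz(P[v,u]).astype(int).tolist() for u in (282,285,287,290,293)])
save('scene4',cv2.resize(im[150:290,220:380],None,fx=4,fy=4,interpolation=cv2.INTER_CUBIC))
E
```

```text
[ 0.55405904 -0.04631127  0.09156281] [ 1.09914952 -0.16784688 -0.534696  ]
206 [[93, -605, 175], [98, -605, 174], [104, -586, 155], [110, -586, 154], [122, -546, 113]]
208 [[96, -582, 147], [101, -587, 152], [104, -587, 151], [110, -588, 151], [121, -552, 114]]
210 [[96, -579, 139], [101, -588, 147], [104, -587, 146], [110, -587, 145], [121, -555, 111]]
212 [[96, -580, 135], [101, -585, 140], [105, -585, 138], [110, -587, 140], [120, -559, 110]]
214 [[96, -579, 129], [101, -585, 134], [104, -586, 135], [110, -586, 133], [119, -566, 113]]
216 [[99, -562, 107], [104, -566, 109], [107, -567, 110], [112, -571, 113], [118, -571, 112]]
218 [[98, -569, 108], [103, -573, 111], [106, -573, 111], [112, -575, 112], [117, -577, 113]]
220 [[97, -576, 110], [102, -575, 108], [106, -578, 111], [111, -580, 112], [116, -580, 111]]
222 [[97, -576, 105], [101, -582, 110], [105, -584, 112], [110, -584, 111], [116, -585, 111]]
```

View pics/scene4.png

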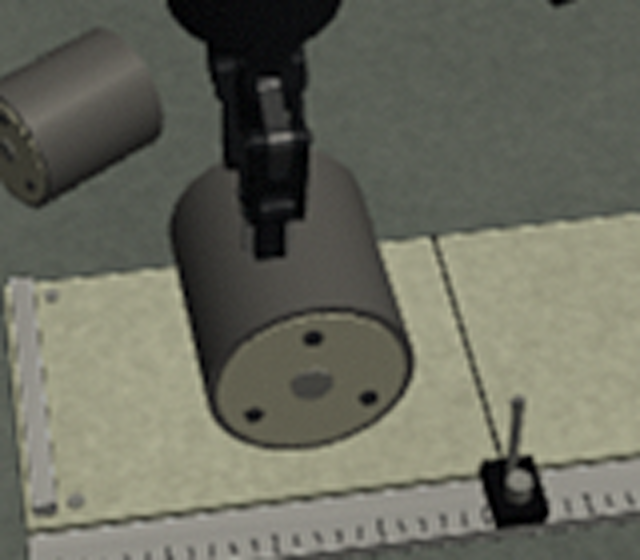

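{"op": "send_rows", "data": {
  "targets": [
    [0,0,0.06,0,0,0,55],
    [0,0,0.12,0,0,0,55],
    [0,0,0.16,0,0,0,55]
  ]
}}

```text
time_s: 6.95
position: [0.5542, -0.0463, 0.0839]
tool_rot: [[0.263, 0.965, 0.0], [0.965, -0.263, -0.0], [0.0, 0.0, -1.0]]
ft_force: [-0.9, 0.4, -0.0]
grip_width: 0.0549
```

{"op": "send_rows", "data": {
  "targets": [
    [0,0,0.03,0,0,0,55],
    [0,0,0.06,0,0,0,55]
  ]
}}

```text
time_s: 7.2
position: [0.5543, -0.0464, 0.0811]
tool_rot: [[0.263, 0.965, 0.001], [0.965, -0.263, -0.0], [-0.0, 0.001, -1.0]]
ft_force: [0.3, -0.7, 0.5]
grip_width: 0.055
```

```bash
cat > look.py <<'E'
from h import *
import sys
K,T=model('scene'); im,d=vision.get_image('scene')
s=status.observe(); print(s['time_s'],s['position'],s['ft_force'])
save(sys.argv[1],cv2.resize(im[150:290,220:380],None,fx=4,fy=4,interpolation=cv2.INTER_CUBIC))
K,T=model('wrist'); im,d=vision.get_image('wrist'); P=cloud(d,K,T)
def xyz(p): return (np.r_[p[:2]@X,p[:2]@Y,p[2]]*1000).round(0)
for v in range(245,285,5): print(v,[xyz(P[v,u]).astype(int).tolist() for u in (206,212,216,220)])
E
python3 look.py scene5
```

```text
7.25 [ 0.55420114 -0.04633649  0.0808678 ] [ 0.77095671 -0.3854163   0.14993712]
245 [[118, -510, 112], [118, -513, 111], [118, -515, 111], [118, -517, 112]]
250 [[115, -509, 111], [115, -512, 112], [115, -514, 110], [116, -517, 112]]
255 [[113, -509, 112], [113, -512, 112], [112, -514, 111], [112, -516, 111]]
260 [[109, -509, 110], [115, -515, 122], [115, -516, 122], [116, -519, 123]]
265 [[115, -513, 127], [115, -516, 127], [116, -518, 128], [114, -519, 125]]
270 [[115, -514, 131], [115, -517, 131], [115, -518, 131], [111, -519, 125]]
275 [[115, -515, 137], [115, -518, 136], [114, -519, 134], [109, -519, 126]]
280 [[116, -516, 141], [116, -519, 141], [112, -519, 135], [107, -519, 127]]
```

View pics/scene5.png

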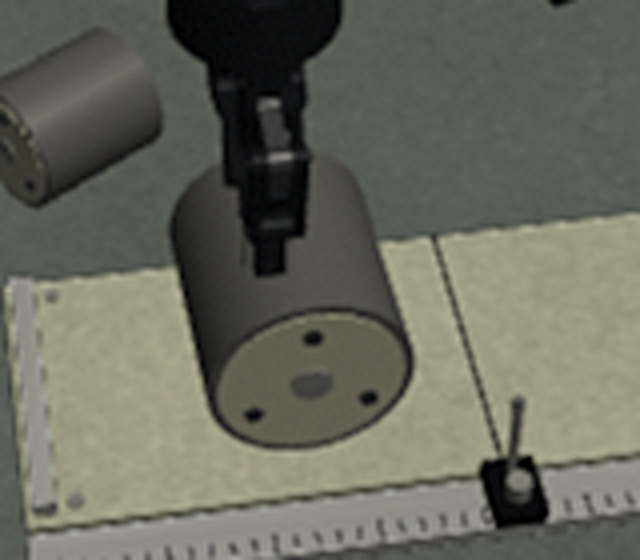

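The wrist depth puts the tip at z≈0.121 against a pipe top of 0.112, so about 9 mm remain. The front edge is at X=115, 4 mm behind the crown, as planned.

{"op": "send_rows", "data": {
  "targets": [
    [0,0,0.05,0,0,0,55],
    [0,0,0.1,0,0,0,55],
    [0,0,0.12,0,0,0,55]
  ]
}}

```text
time_s: 7.68
position: [0.5547, -0.0468, 0.078]
tool_rot: [[0.263, 0.965, 0.003], [0.965, -0.263, -0.002], [-0.001, 0.003, -1.0]]
ft_force: [-8.2, -1.3, 30.4]
grip_width: 0.0551
```

{"op": "send_rows", "data": {
  "targets": [
    [0,0,0.02,0,0,0,55],
    [0,0,0.02,0,0,0,55]
  ]
}}

```text
time_s: 7.92
position: [0.5547, -0.0469, 0.0779]
tool_rot: [[0.263, 0.965, 0.004], [0.965, -0.263, -0.002], [-0.001, 0.004, -1.0]]
ft_force: [-9.5, -0.5, 33.2]
grip_width: 0.0544
```

{"op": "send_rows", "data": {
  "targets": [
    [0,0,0.02,0,0,0,55],
    [0,0,0.02,0,0,0,55]
  ]
}}

```text
time_s: 8.18
position: [0.5548, -0.047, 0.0777]
tool_rot: [[0.263, 0.965, 0.004], [0.965, -0.263, -0.003], [-0.001, 0.005, -1.0]]
ft_force: [-11.9, 0.4, 40.1]
grip_width: 0.0548
```

{"op": "send_rows", "data": {
  "targets": [
    [0,0,-0.04,0,0,0,55],
    [0,0,-0.07,0,0,0,55],
    [0,0,-0.07,0,0,0,55]
  ]
}}

```text
time_s: 8.55
position: [0.5546, -0.0466, 0.0783]
tool_rot: [[0.263, 0.965, 0.002], [0.965, -0.263, -0.001], [-0.0, 0.003, -1.0]]
ft_force: [-4.5, 0.4, 14.8]
grip_width: 0.0553
```

```bash
python3 g.py .104 -.5455 .0765
```

```text
t 8.55 p [ 0.5546 -0.0466  0.0783] XY 0.1043 -0.5467 F [-4.5  0.4 14.8] w 0.0552670026627369 shift [-0.007 -0.024  0.035] rot [0.018 0.003 0.046]
```

{"op": "send_rows", "data": {
  "targets": [
    [0.08,0,0,0,0,0,55],
    [0.2,0,0,0,0,0,55],
    [0.34,0,0,0,0,0,55],
    [0.46,0,0,0,0,0,55],
    [0.54,0,0,0,0,0,55]
  ]
}}

```text
time_s: 9.18
position: [0.5611, -0.0198, 0.0791]
tool_rot: [[0.263, 0.965, 0.002], [0.965, -0.263, -0.0], [-0.0, 0.002, -1.0]]
ft_force: [-9.8, 2.2, 23.9]
grip_width: 0.0547
```

```bash
cat > cyl.py <<'E'
from h import *
import sys
K,T=model('top'); im,d=vision.get_image('top'); save('t'+sys.argv[1],cv2.resize(im[120:270,130:350],None,fx=3,fy=3,interpolation=cv2.INTER_CUBIC))
x0=np.array([float(sys.argv[2]),-.546])
P=cloud(d,K,T)
s=status.observe(); print(s['time_s'],s['ft_force'].round(1),'hand',s['position'][:2]@X,s['position'][:2]@Y)
r=[q for q in vision.masks_of('top','roller') ]
best=None
for q in r:
    m=cv2.erode(np.array(q['pixels']).astype(np.uint8),np.ones((3,3)))>0
    p=P[m&(d>0)&(P[...,2]>.025)&(P[...,2]<.118)]
    if len(p)<100: continue
    c=np.median(p,0)[:2]
    if abs(c@X-x0[0])<.06 and abs(c@Y+.546)<.05:
        x,rr=fitcyl(p,c); print('top cyl',round(q['p'],2),len(p),'ang',np.degrees(x[0]),'X',x[1:]@X,'Y',x[1:]@Y,np.median(abs(rr)))
K,T=model('scene'); im,d=vision.get_image('scene'); P=cloud(d,K,T); save('s'+sys.argv[1],cv2.resize(im[150:290,220:380],None,fx=4,fy=4,interpolation=cv2.INTER_CUBIC))
for q in vision.masks_of('scene','roller'):
    m=cv2.erode(np.array(q['pixels']).astype(np.uint8),np.ones((3,3)))>0
    p=P[m&(d>0)&(P[...,2]>.025)&(P[...,2]<.118)]
    if len(p)<100: continue
    c=np.median(p,0)[:2]
    if abs(c@X-x0[0])<.06 and abs(c@Y+.546)<.07:
        x,rr=fitcyl(p,c); print('scene cyl',round(q['p'],2),len(p),'ang',np.degrees(x[0]),'X',x[1:]@X,'Y',x[1:]@Y,np.median(abs(rr)))
E
python3 cyl.py A .135
```

```text
9.225 [-8.9  2.2 23.1] hand 0.13226507144860825 -0.5457572580522826
scene cyl 0.95 2560 ang 166.3290985764177 X 0.132557548301591 Y -0.5458551578889838 0.0007578063234422797
```

View pics/sA.png

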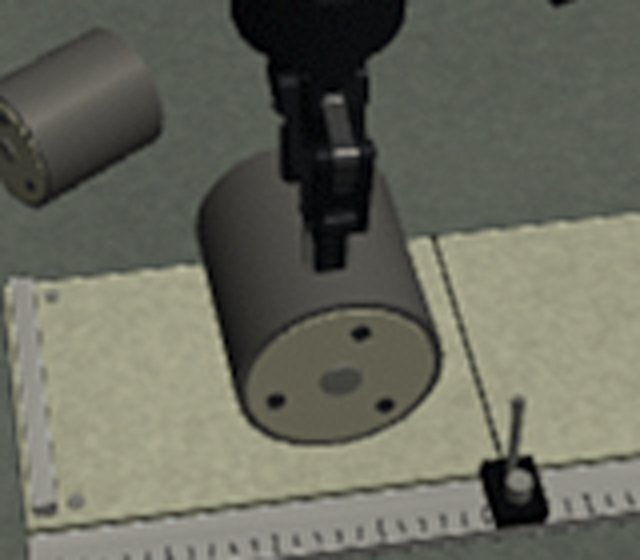

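The pipe rolled with the hand: the hand moved 28 mm and the pipe about 14 mm, and the cap holes have turned. I'll continue this stroke.

{"op": "send_rows", "data": {
  "targets": [
    [0.1,0,-0.02,0,0,0,55],
    [0.25,0,-0.02,0,0,0,55],
    [0.42,0,-0.02,0,0,0,55],
    [0.55,0,-0.02,0,0,0,55],
    [0.62,0,-0.01,0,0,0,55]
  ]
}}

```text
time_s: 10.0
position: [0.5689, 0.0104, 0.0785]
tool_rot: [[0.262, 0.965, -0.0], [0.965, -0.262, 0.0], [0.0, -0.0, -1.0]]
ft_force: [-8.5, 2.6, 17.1]
grip_width: 0.0554
```

{"op": "send_rows", "data": {
  "targets": [
    [0,0,0,0,0,0,55],
    [0,0,-0.04,0,0,0,55],
    [0,0,-0.1,0,0,0,55],
    [0,0,-0.2,0,0,0,55],
    [0,0,-0.3,0,0,0,55]
  ]
}}

```text
time_s: 10.62
position: [0.5696, 0.0095, 0.0924]
tool_rot: [[0.263, 0.965, 0.001], [0.965, -0.263, -0.0], [0.0, 0.001, -1.0]]
ft_force: [0.1, -0.1, -1.2]
grip_width: 0.0546
```

```bash
python3 cyl.py B .152
```

```text
10.675 [ 0.3 -0.6  1.6] hand 0.16248844572420257 -0.5463520588598071
top cyl 0.57 138 ang 166.46994126114532 X 0.15001456436164637 Y -0.5432857276921073 0.0005370758603657246
```

View pics/sB.png

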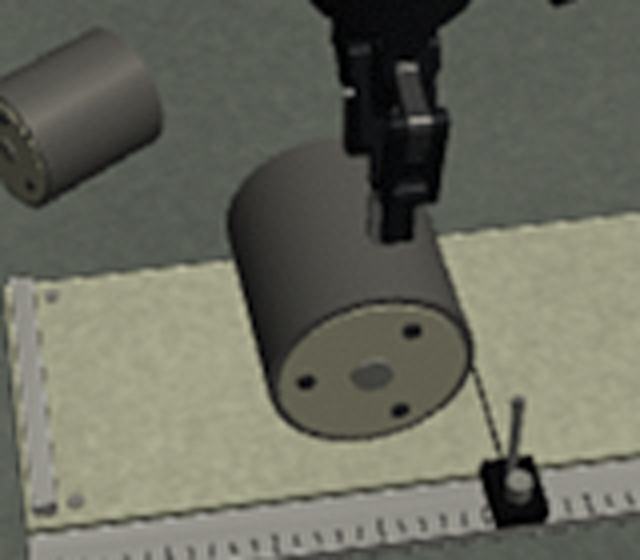

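Stroke 1 moved the pipe about 30 mm to X≈0.149, and it is still square and rotated as expected. I'll reposition for stroke 2.

{"op": "send_rows", "data": {
  "targets": [
    [-0.2,0,0,0,0,0,55],
    [-0.45,0,0,0,0,0,55],
    [-0.59,0,0,0,0,0,55],
    [-0.59,0,0.1,0,0,0,55],
    [-0.59,0,0.2,0,0,0,55]
  ]
}}

```text
time_s: 11.45
position: [0.5617, -0.0188, 0.0817]
tool_rot: [[0.263, 0.965, 0.0], [0.965, -0.263, 0.0], [0.0, 0.0, -1.0]]
ft_force: [0.5, 0.8, -0.5]
grip_width: 0.0552
```

```bash
python3 g.py .133 -.5455 .0765; python3 cyl.py C .152
```

```text
t 11.45 p [ 0.5617 -0.0188  0.0817] XY 0.133 -0.546 F [ 0.5  0.8 -0.5] w 0.05523470772058817 shift [-0.001 -0.01   0.103] rot [ 0.002 -0.001  0.044]
11.5 [ 0.2  0.9 -0. ] hand 0.13313786825542365 -0.5456533379137538
scene cyl 0.74 2612 ang 166.304698362398 X 0.14807528834366376 Y -0.5452872733522347 0.0007085256914691612
```

{"op": "send_rows", "data": {
  "targets": [
    [0,0,0.05,0,0,0,55],
    [0,0,0.09,0,0,0,55],
    [0,0,0.1,0,0,0,55]
  ]
}}

```text
time_s: 12.02
position: [0.562, -0.019, 0.0782]
tool_rot: [[0.263, 0.965, 0.002], [0.965, -0.263, -0.001], [-0.0, 0.002, -1.0]]
ft_force: [-3.9, 0.3, 12.2]
grip_width: 0.0549
```

Contact at 12 N. Stroke 2: the hand goes +62 mm.

{"op": "send_rows", "data": {
  "targets": [
    [0.08,0,0,0,0,0,55],
    [0.22,0,0,0,0,0,55],
    [0.38,0,0,0,0,0,55],
    [0.54,0,0,0,0,0,55],
    [0.7,0,0,0,0,0,55]
  ]
}}

```text
time_s: 12.65
position: [0.5705, 0.0155, 0.0791]
tool_rot: [[0.263, 0.965, 0.001], [0.965, -0.263, -0.0], [0.0, 0.001, -1.0]]
ft_force: [-9.8, 2.3, 18.8]
grip_width: 0.0552
```

{"op": "send_rows", "data": {
  "targets": [
    [0.16,0,0,0,0,0,55],
    [0.32,0,0,0,0,0,55],
    [0.44,0,0,0,0,0,55],
    [0.5,0,0.01,0,0,0,55],
    [0.5,0,0.01,0,0,0,55]
  ]
}}

```text
time_s: 13.28
position: [0.5769, 0.0401, 0.0784]
tool_rot: [[0.262, 0.965, 0.0], [0.965, -0.262, 0.001], [0.001, 0.0, -1.0]]
ft_force: [-8.4, 5.0, 17.6]
grip_width: 0.0553
```

{"op": "send_rows", "data": {
  "targets": [
    [0,0,-0.04,0,0,0,55],
    [0,0,-0.1,0,0,0,55],
    [0,0,-0.2,0,0,0,55],
    [0,0,-0.3,0,0,0,55]
  ]
}}

```text
time_s: 13.78
position: [0.5776, 0.0389, 0.0918]
tool_rot: [[0.263, 0.965, 0.0], [0.965, -0.263, -0.0], [-0.0, 0.0, -1.0]]
ft_force: [-0.7, -0.4, 0.3]
grip_width: 0.0554
```

```bash
python3 g.py .164 -.5455 .09; python3 cyl.py D .182
```

```text
t 13.775 p [0.5776 0.0389 0.0918] XY 0.1929 -0.5458 F [-0.7 -0.4  0.3] w 0.055392839876304396 shift [-0.579 -0.01   0.037] rot [0.003 0.    0.044]
13.825 [ 1.1 -0.4  0.6] hand 0.19301340406819256 -0.5461616041997901
top cyl 0.58 348 ang 166.3348197521037 X 0.1801118762662792 Y -0.5415272155851495 0.0006242825702666814
scene cyl 0.85 2913 ang 166.32377890202588 X 0.17798174617739482 Y -0.544276965208195 0.0007662377821739536
```

View pics/sD.png

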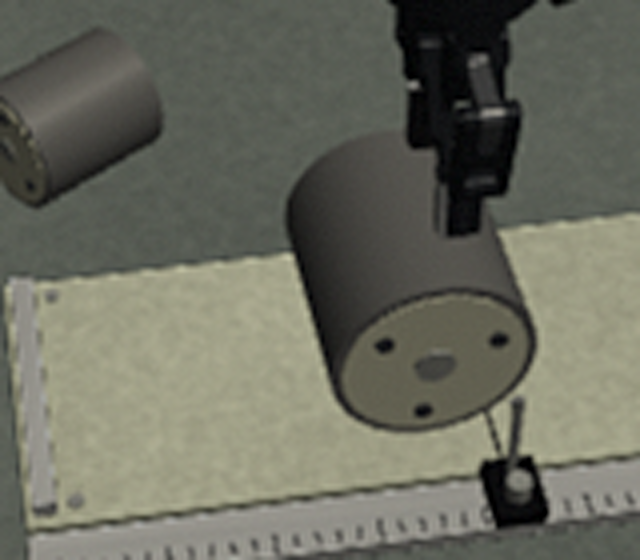

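{"op": "send_rows", "data": {
  "targets": [
    [-0.2,0,0,0,0,0,55],
    [-0.45,0,0,0,0,0,55],
    [-0.63,0,0,0,0,0,55],
    [-0.63,0,0.1,0,0,0,55],
    [-0.63,0,0.2,0,0,0,55]
  ]
}}

```text
time_s: 14.6
position: [0.5692, 0.0087, 0.0812]
tool_rot: [[0.263, 0.965, 0.0], [0.965, -0.263, -0.0], [0.0, 0.0, -1.0]]
ft_force: [0.1, 0.1, -0.0]
grip_width: 0.0553
```

{"op": "send_rows", "data": {
  "targets": [
    [0,0,0.05,0,0,0,55],
    [0,0,0.09,0,0,0,55],
    [0,0,0.1,0,0,0,55]
  ]
}}

```text
time_s: 14.98
position: [0.5693, 0.0088, 0.0779]
tool_rot: [[0.262, 0.965, 0.001], [0.965, -0.262, -0.001], [-0.0, 0.001, -1.0]]
ft_force: [-4.5, -0.0, 14.3]
grip_width: 0.055
```

```bash
python3 g.py .1615 -.5455 .0765; python3 cyl.py E .182
```

```text
t 14.975 p [0.5693 0.0088 0.0779] XY 0.1616 -0.5459 F [-4.5 -0.  14.3] w 0.054994327141666376 shift [-0.003 -0.009  0.027] rot [0.009 0.001 0.049]
15.025 [-4.9 -0.8 12.1] hand 0.16165378851429005 -0.5459491282182299
scene cyl 0.9 2523 ang 166.36333159343826 X 0.17813371177352655 Y -0.544253802613012 0.0007472069956342003
```

{"op": "send_rows", "data": {
  "targets": [
    [0.08,0,0,0,0,0,55],
    [0.22,0,0,0,0,0,55],
    [0.38,0,0,0,0,0,55],
    [0.54,0,0,0,0,0,55],
    [0.7,0,0,0,0,0,55]
  ]
}}

```text
time_s: 15.8
position: [0.5779, 0.0434, 0.0791]
tool_rot: [[0.262, 0.965, 0.001], [0.965, -0.262, 0.0], [0.0, 0.001, -1.0]]
ft_force: [-10.7, 2.1, 22.6]
grip_width: 0.0552
```

{"op": "send_rows", "data": {
  "targets": [
    [0.14,0,0,0,0,0,55],
    [0.28,0,0,0,0,0,55],
    [0.38,0,0.01,0,0,0,55],
    [0.42,0,0.01,0,0,0,55],
    [0.42,0,0.01,0,0,0,55]
  ]
}}

```text
time_s: 16.42
position: [0.5832, 0.064, 0.0788]
tool_rot: [[0.262, 0.965, 0.001], [0.965, -0.262, 0.001], [0.001, 0.0, -1.0]]
ft_force: [-13.0, 3.8, 23.4]
grip_width: 0.055
```

```bash
python3 g.py .2275 -.5455 .0765; python3 cyl.py F .208
```

```text
t 16.425 p [0.5832 0.064  0.0788] XY 0.2186 -0.5445 F [-13.    3.8  23.4] w 0.055004242772638844 shift [0.178 0.022 0.046] rot [ 0.003 -0.007  0.053]
16.475 [-12.    4.4  24.2] hand 0.2185184085510081 -0.544439398570542
top cyl 0.62 386 ang 166.76803877399234 X 0.20859843282920906 Y -0.5405167932722472 0.0006754354930153181
scene cyl 0.6 2672 ang 166.4180141752861 X 0.20641429868736974 Y -0.5434958342325334 0.0007773186219812329
```

View pics/sF.png

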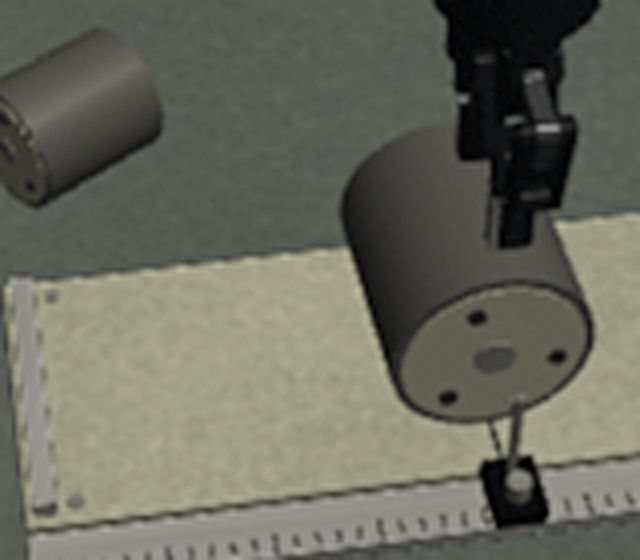

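The pipe is at X≈0.2075 and the target is 0.2125. The last 5 mm need +10 mm of hand travel, followed by a gentle release.

{"op": "send_rows", "data": {
  "targets": [
    [0.05,0,0,0,0,0,55],
    [0.11,0,0,0,0,0,55],
    [0.17,0,0,0,0,0,55],
    [0.2,0,0,0,0,0,55],
    [0.2,0,0,0,0,0,55]
  ]
}}

```text
time_s: 17.25
position: [0.5858, 0.0737, 0.0782]
tool_rot: [[0.262, 0.965, 0.0], [0.965, -0.262, 0.001], [0.001, -0.0, -1.0]]
ft_force: [-10.3, 4.4, 19.2]
grip_width: 0.0549
```

{"op": "send_rows", "data": {
  "targets": [
    [0,0,-0.03,0,0,0,55],
    [0,0,-0.06,0,0,0,55],
    [0,0,-0.12,0,0,0,55],
    [0,0,-0.3,0,0,0,55],
    [0,0,-0.6,0,0,0,55]
  ]
}}

```text
time_s: 17.88
position: [0.5865, 0.0723, 0.1067]
tool_rot: [[0.263, 0.965, -0.0], [0.965, -0.263, -0.0], [-0.0, -0.0, -1.0]]
ft_force: [-0.6, 0.6, 0.2]
grip_width: 0.055
```

```bash
python3 cyl.py G .212
```

```text
17.925 [ 0.4 -0.1  1.8] hand 0.22769122366527664 -0.5465852753502961
top cyl 0.86 645 ang 166.5266886912041 X 0.21343017345350646 Y -0.5402243301369044 0.0007579828092776977
scene cyl 0.69 3052 ang 166.32041866215584 X 0.2112637509323683 Y -0.5430989190895116 0.000775309936443775
```

View pics/sG.png

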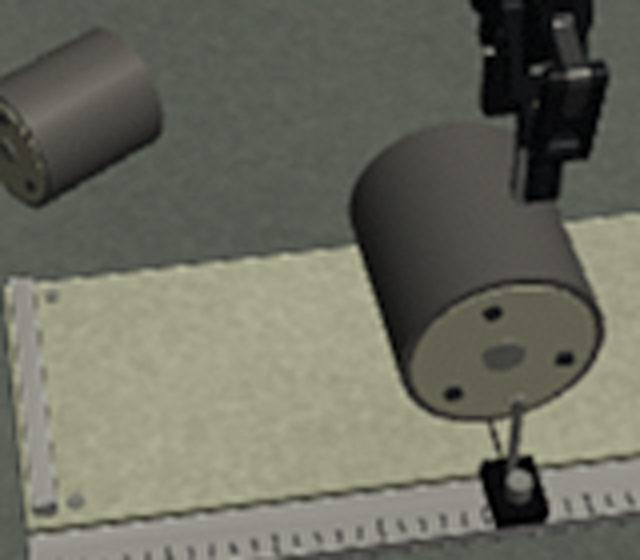

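The pipe now lies over the hairline. I'll back the hand away and re-measure.

{"op": "send_rows", "data": {
  "targets": [
    [0,0,-0.6,0,0,0,55],
    [0,0,-1.5,0,0,0,55],
    [0,2.5,-2.4,0,0,0,55],
    [-1,2.5,-3,0,0,0,55],
    [-2.0,2.5,-3,0,0,0,55]
  ]
}}

```text
time_s: 18.7
position: [0.6814, -0.0451, 0.2533]
tool_rot: [[0.261, 0.965, 0.002], [0.965, -0.261, -0.0], [0.0, 0.002, -1.0]]
ft_force: [0.7, -0.2, -0.6]
grip_width: 0.0547
```

{"op": "send_rows", "data": {
  "targets": [
    [-1,-1.2,0,0,0,0,55],
    [-2,-2,0,0,0,0,55],
    [-3,-2.5,0,0,0,0,55],
    [-3,-2.5,0,0,0,0,55]
  ]
}}

```text
time_s: 19.2
position: [0.5177, -0.1585, 0.2529]
tool_rot: [[0.266, 0.964, 0.0], [0.964, -0.266, -0.0], [-0.0, 0.0, -1.0]]
ft_force: [1.1, -0.2, 0.3]
grip_width: 0.0548
```

```bash
python3 cyl.py H .212; python3 - <<'E'
from h import *
for c in ('top','scene'):
    im,d=vision.get_image(c); save(c+'9',im)
E
```

```text
19.25 [-0.4 -0.7  0.8] hand -0.012866138870945296 -0.5418036201286309
top cyl 0.72 2177 ang 166.5218158049407 X 0.21300849114683673 Y -0.5398943650063389 0.001028354461966266
scene cyl 0.94 3190 ang 166.36603472951808 X 0.21127564176081326 Y -0.5431013231988987 0.000750994294763014
```

View pics/top9.png

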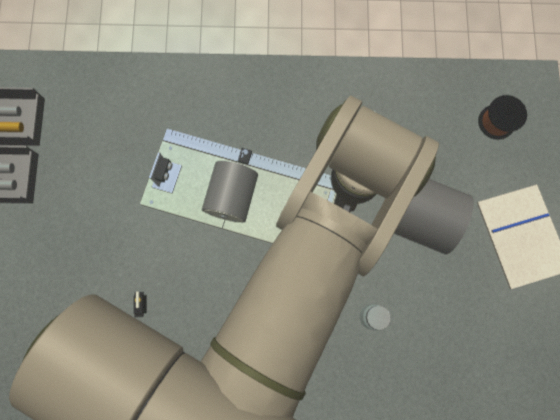

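View pics/sH.png

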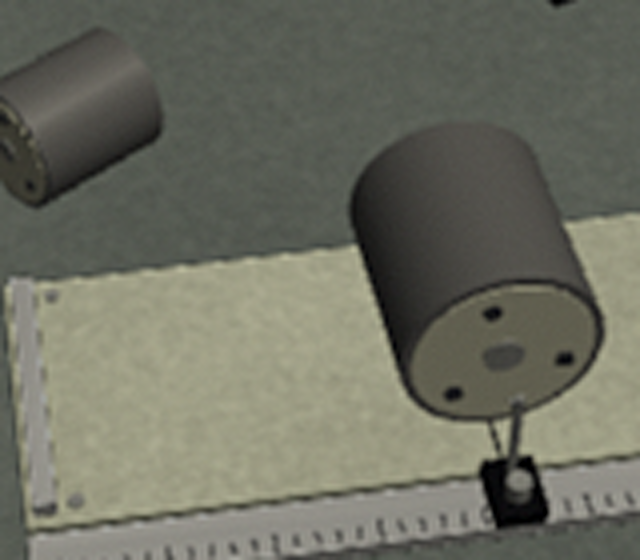

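Both views agree. The top view gives X=0.2130 and the scene view 0.2113, against a hairline at 0.2123. The pipe hasn't moved between pictures and nothing else has been disturbed, so I'm handing in.

```bash
python3 -c "
from rig import env; print(env.close_job())"
```

```text
the job is handed in; nothing more can be done
None
```

The pipe now lies at rest over the cursor's line, and I handed the job in at about 19.4 s. No verdict is reported, so what follows rests on my own measurements.

**What I did:** I rolled the pipe about 93 mm in three slow strokes, with two fingertips pressing on its top at about 12–24 N. While setting down for the first stroke the press reached 40 N, and I backed it off before rolling. In each stroke the hand moved twice as far as the pipe, and the holes in the end cap turned with it, so it rolled rather than skidded. I then lifted off gently and moved the hand clear.

**Last checks:**

| Check | Measured | Allowed |
|---|---|---|
| Pipe axis against hairline, along the track | +0.7 mm (top view), −1.0 mm (scene view) | ±8 mm |
| Off the centre line | 3–7 mm | 25 mm |
| Axis off square | about 0.035 rad | 0.15 rad |

- **At rest:** the position changed by under 0.5 mm between pictures 1.3 s apart.
- **Other things:** the cursor, servo and jar looked unmoved by eye. I did not re-measure them, and I did not check the bracket in the last picture.

**Disagreements:**
- **Fingertip height:** the fingertips sat about 34–40 mm above the reported TCP at 55 mm opening. The text implies 13 mm at most. I therefore found the pipe's top by force and depth images instead.
- **Position across the track:** the two cameras differ by about 3 mm there, which is why the centre-line figure is a range.

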